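Trap the spring plunger with its keeper plate

ROBOT

A 6-joint arm with a two-finger parallel gripper is mounted at the origin on a cart in front of the work surface, level with it; the furniture and walls round the work are solid. World frame = base frame: x ahead of the robot, y to its left, z up, the work surface at z = 0. Lengths are in mm, angles in rad, forces in N, time in s.
With the tool pointing down it reaches from about 325 to 875 mm from the base axis. Payload 4.4 kg.
Tool frame: the origin (TCP) lies on the centre line of the jaws, within the pads' length; the fingertips stand ahead of it and the grasp point (between the pads) lies 6 mm ahead of it (ctrl.tcp_to_tips is the z of the fingertips in the tool frame, in mm); z points along the fingers, y is the line along which they close (so a half turn about z gives the same grasp; the last joint's range is limited). The gripper opens to 85 mm and grips with 20 to 120 N. Pads are 22 mm wide; open, the fingers measure 114 mm over their backs; the gripper's body (76 mm by 85 mm) begins 54 mm behind the grasp point. The pads swing forward as they close: fully open they stand 13 mm farther back than shut.
Start: joints at [-0.15, 0.207, 1.542, -0, 1.393, -0.15], TCP at [575.002, -0.012, 256.282] pointing down, gripper open.
Joint ranges: [-2.73, 2.73], [-0.86, 2.22], [0.23, 2.46], [-1.11, 4.25], [0.08, 2.63], [-2.82, 2.82]. Speed limits (rad/s): [2.79, 2.79, 3.14, 3.14, 3.14, 3.14].

INTERFACE

Orientations are given as a 3x3 rotation matrix whose columns are the frame's x, y, z axes.
In Python, from plant import ctrl, sensors, optics gives the robot as it stands. Calls block until the motion is done:
- ctrl.move_ptp(position, orientation): joint-space move of the TCP to a pose.
- ctrl.move_l(position, rot=None, vel=150, threshold=None): straight line of the TCP; rot=None keeps the orientation; vel is the mean speed in mm/s. With threshold (N) it stops when the force on the tool has changed by that much, and returns True; else False.
- ctrl.set_joints(angles): joint-space move.
- ctrl.gripper_to(opening, force=None): finger opening in mm; force is the grip in N (None keeps the last); returns when the fingers have stopped.
- ctrl.hold(seconds).
- ctrl.solve_ik(position, orientation): joint angles nearest the present ones, or None.
- sensors.read_state(): the state.
- optics.grab_frame(name): name is "scene" or "side" or "wrist"; returns (picture, depth): 384x512x3 uint8, red, green, blue; 384x512 float32, mm along the optical axis (not along the pixel's ray), 0 where there is no reading.
- optics.camera_params(name): a dict with "mtx" (3x3 intrinsics, pixels), "k1" (the pictures are not rectified: a ray, as slopes to the right and down, at radius r is drawn at 1 + k1 r^2 times it, then the intrinsics apply), "R" (3x3) and "t" (3): a world point X has camera coordinates R X + t; the wrist camera has in their place "T_tool_cam" (4x4, takes a point from camera to tool coordinates, whose origin is the TCP and whose axes are the flange's). Camera axes: x right, y down, z forward; pixel columns grow to the right and rows downward; lengths in mm; the calibration is good to about 2 mm. A picture is of the moment at which its call begins: read the wrist's pose just before it. camera_params takes no time and is no camera call.
A pose or a line that the arm cannot do raises ctrl.MotionError and nothing moves.
- ctrl.finish_job(): hands the job in; it is judged then, once.
The state is a dict: "t": time; "q": joint angles; "qvel": joint speeds; "tau": joint torques, N m; "eef_pos": TCP position; "eef_rot": TCP orientation; "force": force on the tool from outside, world axes, zero at the start; "wrist_torque": the same for the moment, N m; "grip_width": finger opening in mm; "grasp_force": force on a finger pad.
Only numpy, scipy, OpenCV 4.12 (cv2) and the standard library are available. Lean on these libraries where they do the work, as an engineer would, in place of code of your own. Each camera call takes 0.05 s, during which the arm holds its last target. There are 200 camera calls.

TASK

Fit the loose keeper plate to the spring housing on the bench: holding it by its handle, tongue first, push the spring plunger down with it until the plate lies on the deck in front of the rails, then slide it through the flared mouth under both lips until the plunger snaps up into the pocket beneath the plate. Where along its slot the plunger has been set differs each time, so feel for the snap and stop there instead of pushing through it. Then let go, and leave the other things on the bench where they are.

Things in the scene. Friction and masses are not known exactly. Their poses are not given: they have to be found in the camera images.
- housing: Fixed steel spring housing, a block 146 x 66 mm on a flange 162 x 92 x 10 mm; its flat top, the deck, is 30 mm above the bench and spans x = -62 to +84 mm. Origin: at bench level under the middle of the plunger's slot; x is the way the keeper slides in, z up. Two lipped rails with a flared mouth and, at x = +72 mm, a cross block 18 mm high that a rightly fitted keeper does not reach.
- mouth (a point): On the deck midway where the two rails begin (housing x = -16 mm; they run to +24 mm). Their inner walls are 42.5 mm apart, their lips 27.5 mm apart; the lips' underside is 12.5 mm, their top 20.5 mm (screw heads 23.5 mm) above the deck. Before them, from x = -31 to -16 mm, guide walls 15 mm high flare in from about 65 to 42.5 mm apart; further out the deck is open.
- load_point (a point): On the deck at housing x = -30 mm. With the keeper's origin over this point, turned as the housing, the tongue covers the plunger and the shoulders are clear of the lips: press the keeper down onto the deck here, then slide it along housing +x, kept down. After 26 to 44 mm the nose snaps into the pocket and resists with 10 to 20 N; pushed harder it slips through.
- plunger (a joint): Upright round steel pin 13 mm wide with a 45-degree nose, in a slot of the deck: housing y = 0, x clamped anywhere from -10 to +8 mm. 0 = out, tip 12 mm above the deck; value = m pressed down. Spring: 5 N to start, 10 N at 0.012. Under the keeper's flat: 0.012 (keeper on the deck) or 0.0095 (keeper up at the lips); in its pocket: 0.0085 or, once let go, 0.006, drawn centred from within 3 mm.
- keeper: Loose steel keeper plate, about 0.28 kg, lying on the bench handle up. Origin: on the underside below the handle; x toward the tongue, z up. Plate 10 mm thick: shoulders 40 mm wide from x = -35 to +10 mm (front corners chamfered 6 mm), then a tongue 22 mm wide to x = +46 mm with chamfered tip.
- keeper_pocket (a point): Centre of the blind pocket in the keeper's underside, 14 x 14 mm and 3.5 mm deep (keeper x = -6 mm), into which the plunger's nose snaps.
- keeper_handle (a point): Point to grip in the handle, 45 mm above the keeper's underside and above its origin. The handle is an upright aluminium bar 28 mm long in keeper x, 14 mm thick in y, its top 54 mm above the underside. Grip it across its thickness with fingertips no lower than 24 mm above the underside, so that they pass over the lips.
- keeper_tongue (a point): Tip of the keeper's tongue, at mid-thickness (keeper x = +46 mm).
- v_block: Bystander: loose steel V-block 48 x 44 x 36 mm. Origin under its centre. Leave alone.
- insert_a: Bystander: loose ground steel block with bores, 40 x 62 x 22 mm. Origin under its centre. Leave alone.
- guide_bush_a: Bystander: loose turned steel bush with a flange, 40 mm in diameter, 35 mm high. Origin under its centre. Leave alone.
- hex_key_a: Bystander: loose black hex key 40 x 104 x 9 mm. Origin under its centre. Leave alone.

How it is judged:
By the outcome, as a careful person would: the job done as asked, in the order asked, and still so for the second after the job is handed in, with the robot touching nothing.
It also fails if it takes over 48 s, if anything falls off the work surface, if the arm or the gripper's body presses on something with over 40 N, if the wrist force passes 120 N, or if a joint passes its speed limit or range.

## Working session

There is one attempt and no reset: what is moved stays moved. The work goes in short steps, each a Python script; the robot and the scene stay as the last script left them, time stands still between calls to the robot, and variables do not carry over. Pictures are saved under pics/ and viewed, at most 10 in all, crops included, and the job is handed in when it is done.

```bash
mkdir -p pics; ls
cat > h.py <<'E'
import numpy as np, cv2
from plant import ctrl, sensors, optics
def cam(name, st=None):
    p=optics.camera_params(name); K=np.array(p["mtx"]);k1=p["k1"]
    if "R" in p: R=np.array(p["R"]);t=np.array(p["t"])
    else:
        T=np.array(p["T_tool_cam"]); W=np.eye(4);W[:3,:3]=st["eef_rot"];W[:3,3]=st["eef_pos"]
        M=np.linalg.inv(W@T);R=M[:3,:3];t=M[:3,3]
    return K,k1,R,t
def rays(c,uv):
    K,k1,R,t=c; uv=np.atleast_2d(uv).astype(float)
    d=np.c_[(uv[:,0]-K[0,2])/K[0,0],(uv[:,1]-K[1,2])/K[1,1]]; s=d.copy()
    for _ in range(10): s=d/(1+k1*(s**2).sum(1,keepdims=True))
    return s
def onplane(c,uv,z):
    K,k1,R,t=c; s=rays(c,uv); D=np.c_[s,np.ones(len(s))]@R; o=-R.T@t
    return o+D*((z-o[2])/D[:,2])[:,None]
def cloud(c,depth):
    K,k1,R,t=c; h,w=depth.shape; u,v=np.meshgrid(np.arange(w),np.arange(h))
    s=rays(c,np.c_[u.ravel(),v.ravel()]); z=depth.ravel()[:,None]
    P=(np.c_[s,np.ones(len(s))]*z-t)@R
    P[z[:,0]==0]=np.nan
    return P.reshape(h,w,3)
def proj(c,X):
    K,k1,R,t=c; p=np.atleast_2d(X)@R.T+t; s=p[:,:2]/p[:,2:]; s=s*(1+k1*(s**2).sum(1,keepdims=True))
    return s*[K[0,0],K[1,1]]+[K[0,2],K[1,2]]
def grab(name,fn):
    st=sensors.read_state(); im,d=optics.grab_frame(name)
    cv2.imwrite(f"pics/{fn}.png",im[:,:,::-1]); np.savez(f"pics/{fn}.npz",im=im,d=d,pos=st["eef_pos"],rot=st["eef_rot"])
    return im,d,cam(name,st)
E
python3 - <<'E'
from h import *
for n in("scene","side","wrist"):
    im,d,c=grab(n,n+"0"); print(n,c[2].round(2).tolist(),(-c[2].T@c[3]).round())
a=[cv2.imread(f"pics/{n}0.png") for n in("scene","side")]
print(ctrl.tcp_to_tips)
E
```

```text
pics
scene [[0.54, -0.84, -0.01], [-0.41, -0.25, -0.88], [0.74, 0.48, -0.48]] [-169. -623.  527.]
side [[1.0, 0.06, 0.02], [0.06, -0.64, -0.77], [-0.03, 0.77, -0.64]] [  616. -1000.   752.]
wrist [[1.0, -0.0, -0.0], [0.0, -0.95, 0.32], [-0.0, -0.32, -0.95]] [575.  83. 372.]
25.0
```

View pics/scene0.png

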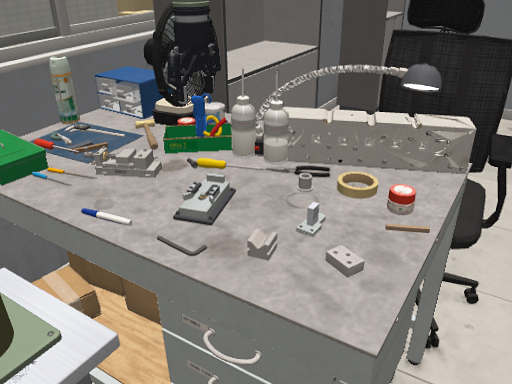

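View pics/wrist0.png

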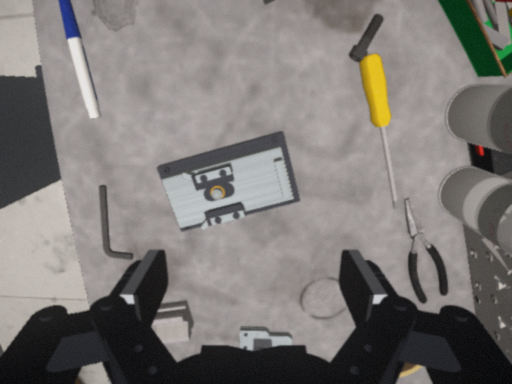

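The scene view shows the housing at about (205,198), the keeper at (312,220), the V-block at (262,243), the insert at (345,260), the bush at (305,182) and the hex key at (180,243). In the wrist view the housing is at about (230,185) with the plunger at (217,192), the cross block near (283,178), and the keeper at the bottom at (265,340).

Run:
```python
from h import *
z=np.load("pics/wrist0.npz"); c=cam("wrist",dict(eef_pos=z["pos"],eef_rot=z["rot"])); P=cloud(c,z["d"])
for uv,h in(((217,192),35),((281,178),40),((265,340),10),((158,165),10),((283,132),10),((299,200),10)): print(uv,onplane(c,uv,h).round(1),P[uv[1],uv[0]].round(1))
z=np.load("pics/scene0.npz"); c2=cam("scene"); P=cloud(c2,z["d"])
for n,(u,v) in dict(hand=(313,212),kp=(305,228),bush=(305,180),vb=(262,243),ins=(345,258)).items(): print(n,P[v,u].round(1))
im=z["im"][150:280,140:380]; cv2.imwrite("pics/c1.png",cv2.resize(im[:,:,::-1],None,fx=3.3,fy=3.3,interpolation=cv2.INTER_CUBIC))
```

```text
(217, 192) [[532.2 -31.2  35. ]] [532.7 -30.   38.7]
(281, 178) [[606.1 -12.8  40. ]] [605.5 -10.8  47. ]
(265, 340) [[ 592.4 -279.    10. ]] [ 592.2 -274.8   14.2]
(158, 165) [[457.5  -4.6  10. ]] [455.4  -6.1   3.7]
(283, 132) [[609.8  35.1  10. ]] [610.8  33.7  -0.8]
(299, 200) [[632.6 -50.4  10. ]] [632.8 -50.9   8.6]
hand [ 575.8 -287.2   44.6]
kp [ 559.9 -278.4   11.1]
bush [ 725.1 -193.7   30. ]
vb [ 446.5 -242.9   27.2]
ins [ 490.7 -395.5   22.5]
```

View pics/c1.png

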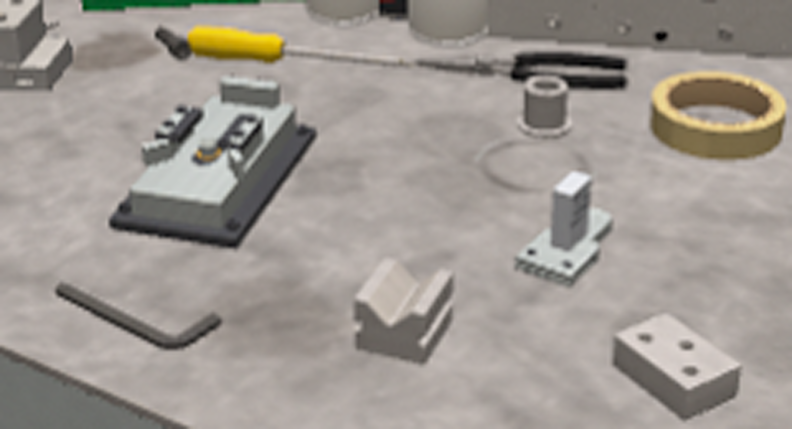

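Run:
```python
from h import *
R=np.diag([1.,-1,-1])
print(np.array(sensors.read_state()["eef_rot"]).round(3).tolist())
R=np.array(sensors.read_state()["eef_rot"])
ctrl.move_ptp([538,-10,180],R); grab("wrist","wh")
ctrl.move_ptp([575,-262,180],R); grab("wrist","wk")
print(sensors.read_state()["t"])
a=[cv2.imread(f"pics/{n}.png")[40:300,130:400] for n in("wh","wk")]
cv2.imwrite("pics/c2.png",cv2.resize(np.vstack([a[0],a[1]])if 0 else np.hstack(a),None,fx=1.48,fy=1.48*1.5,interpolation=cv2.INTER_CUBIC))
```

```text
[[0.0, 1.0, -0.002], [1.0, -0.0, 0.0], [0.0, -0.002, -1.0]]
1.6833
```

View pics/c2.png

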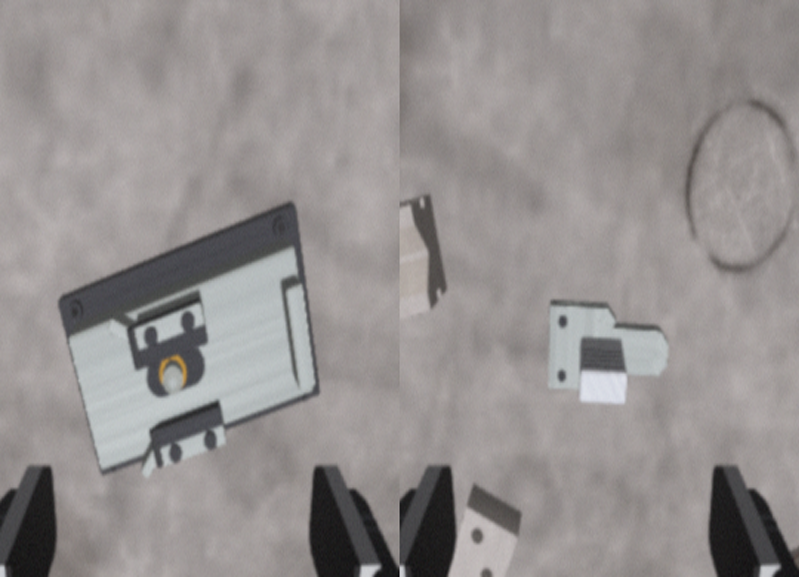

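The left half shows the housing with its flared mouth to the left, the plunger at crop (172,375) and the cross block at (300,330). The right half shows the keeper with its handle top at crop (603,387), the tongue pointing right along world +x, and the plate spanning about (550–667, 300–390).

Run:
```python
from h import *
def load(n):
    z=np.load(f"pics/{n}.npz"); c=cam("wrist",dict(eef_pos=z["pos"],eef_rot=z["rot"])); return z["im"],c,cloud(c,z["d"])
def rect(c,m,zz,name):
    m=cv2.morphologyEx(m.astype(np.uint8),cv2.MORPH_OPEN,np.ones((3,3)))
    n,l,s,_=cv2.connectedComponentsWithStats(m)
    for i in [j for j in range(1,n) if s[j,4]>60]:
        v,u=np.nonzero(l==i); q=onplane(c,np.c_[u,v],zz)[:,:2].astype(np.float32)
        (a,b),(w,h),an=cv2.minAreaRect(q); 
        print(name,"n",len(u),"ctr",round(a,1),round(b,1),"wh",round(w,1),round(h,1),"ang",round(an,2),"px",u.mean().round(),v.mean().round())
for n in("wh","wk"):
    im,c,P=load(n); print(n,"noise",np.nanstd(P[60:90,260:300,2]),np.nanmean(P[60:90,260:300,2]))
    roi=np.zeros(P.shape[:2],bool); roi[100:262,160:360]=1
    Z=cv2.medianBlur(P[...,2].astype(np.float32),3); hsv=cv2.cvtColor(im,cv2.COLOR_RGB2HSV).astype(int)
    for p in ((140,200),(200,110),(250,160),(325,190)) if n=="wh" else ((240,190),(265,214),(302,200),(300,120)):
        print(p if 0 else p, im[p[1],p[0]], hsv[p[1],p[0]], Z[p[1],p[0]].round(1))
    if n=="wh":
        rect(c,roi&(abs(Z-51)<4.5),50.5,"lips"); rect(c,roi&(Z>24)&(Z<37),30,"deck"); 
        rect(c,roi&(abs(Z-48)<3)&(np.arange(512)>310),48,"block")
        dark=roi&(hsv[...,2]<85); rect(c,dark,10,"dark")
        pale=roi&(im[...,1].astype(int)-im[...,0]>4)&(hsv[...,2]>150); rect(c,pale,30,"pale"); 
    else:
        rect(c,roi&(Z>47),54,"handle"); pale=roi&(im[...,1].astype(int)-im[...,0]>4)&(hsv[...,2]>120); rect(c,pale,10,"pale"); rect(c,roi&(hsv[...,2]>215),54,"bright")
        rect(c,roi&(Z>6)&(Z<14),10,"plateZ")
    cv2.imwrite(f"pics/m_{n}.png",pale*255)
```

```text
wh noise 0.7468437092110353 -0.5982625980668026
(140, 200) [160 154 153] [  4  11 160] -0.8
(200, 110) [168 162 162] [  0   9 168] -0.4
(250, 160) [66 69 75] [110  31  75] 9.3
(325, 190) [90 92 92] [90  6 92] 38.6
lips n 511 ctr 606.3 -10.7 wh 9.6 42.9 ang 15.58 px 333.0 191.0
lips n 1018 ctr 529.5 -9.5 wh 44.1 18.2 ang 15.45 px 243.0 191.0
lips n 913 ctr 541.4 -52.5 wh 44.2 19.0 ang 15.74 px 257.0 236.0
deck n 7579 ctr 543.9 -28.8 wh 144.2 68.2 ang 15.28 px 260.0 201.0
block n 552 ctr 606.8 -11.3 wh 10.0 44.0 ang 15.62 px 332.0 191.0
dark n 2969 ctr 534.4 6.1 wh 158.6 20.3 ang 15.62 px 252.0 160.0
dark n 165 ctr 528.3 -10.5 wh 40.3 4.1 ang 15.53 px 243.0 179.0
dark n 622 ctr 530.0 -32.8 wh 48.7 32.0 ang 15.21 px 246.0 199.0
dark n 347 ctr 538.9 -66.6 wh 51.8 12.0 ang 19.77 px 253.0 231.0
dark n 66 ctr 439.9 -96.7 wh 14.0 5.5 ang 84.14 px 162.0 256.0
dark n 206 ctr 643.0 -96.6 wh 13.6 20.6 ang 89.34 px 350.0 256.0
pale n 4470 ctr 544.0 -29.4 wh 141.6 63.6 ang 15.5 px 264.0 203.0
pale n 192 ctr 611.1 -13.3 wh 7.7 34.6 ang 16.23 px 332.0 189.0
pale n 108 ctr 529.6 -12.2 wh 13.5 9.1 ang
[... 385 characters left out ...]
2 ctr 665.0 -321.3 wh 12.6 17.6 ang 89.47 px 350.0 255.0
handle n 62 ctr 492.7 -322.0 wh 11.9 4.7 ang 84.23 px 162.0 256.0
pale n 120 ctr 573.1 -268.5 wh 13.5 16.8 ang 89.35 px 250.0 184.0
pale n 69 ctr 591.9 -267.4 wh 6.9 11.5 ang 1.19 px 269.0 185.0
pale n 196 ctr 565.2 -281.7 wh 20.5 16.9 ang 73.68 px 242.0 200.0
pale n 221 ctr 610.3 -279.4 wh 13.9 28.4 ang 34.56 px 288.0 197.0
pale n 97 ctr 625.4 -282.5 wh 11.2 17.1 ang 2.68 px 303.0 199.0
bright n 352 ctr 588.3 -280.5 wh 25.1 11.2 ang 0.01 px 267.0 214.0
plateZ n 1729 ctr 593.1 -279.3 wh 79.9 39.2 ang 0.02 px 264.0 194.0[ WARN:0@0.280] global loadsave.cpp:1063 imwrite_ Unsupported depth image for selected encoder is fallbacked to CV_8U.
```

```bash
cat >> h.py <<'E'
def Rz(a):
    c,s=np.cos(a),np.sin(a); return np.array([[c,s,0],[s,-c,0],[0,0,-1.]])  # tool x at yaw a, z down
YH=np.radians(15.5); U=np.array([np.cos(YH),np.sin(YH),0]); V=np.array([-U[1],U[0],0])
H0=np.array([532.6,-32.0,0])
E
python3 - <<'E'
from h import *
R=Rz(0)
ctrl.move_ptp([588,-279.5,120],R)
print(ctrl.move_l([588,-279.5,51.5],vel=100,threshold=15))
ctrl.gripper_to(5,100); ctrl.hold(0.2)
s=sensors.read_state(); print(s["grip_width"],s["grasp_force"],s["force"],s["eef_pos"],s["t"])
ctrl.move_l([588,-279.5,135],vel=150)
p=H0-34*U; p[2]=51.5+80
ctrl.move_ptp(p,Rz(YH)); ctrl.hold(0.3)
s=sensors.read_state(); print(s["grip_width"],s["force"],s["wrist_torque"],s["eef_pos"],s["q"],s["t"])
grab("wrist","w2"); grab("scene","s2")
a=cv2.imread("pics/w2.png"); b=cv2.imread("pics/s2.png")[130:270,130:310]
cv2.imwrite("pics/c3.png",np.hstack([cv2.resize(a,(480,360)),cv2.resize(b,(320,249)) if 0 else cv2.copyMakeBorder(cv2.resize(b,(320,249)),0,111,0,0,0)]))
E
```

```text
False
12.727852809329383 98.40806365013123 [-1.30342707 -0.47768898  3.78457732] [ 588.3446706  -279.72306364   52.01576136] 4.7667
11.845060936123728 [ 0.30627196  0.07189116 -2.60437101] [ 0.00799887 -0.09120026  0.0364409 ] [500.41307726 -42.04197868 131.57529719] [-2.56280224e-01  1.96623270e-01  1.83477115e+00 -8.49810290e-05
  1.10975514e+00  1.04553179e+00] 6.775
```

View pics/c3.png

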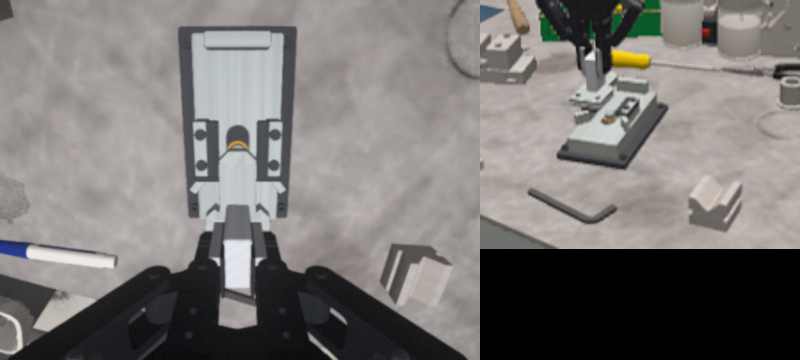

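The keeper is held by its handle, tongue toward the mouth. The tongue tip is at about (237,152) in the crop, on the axis of the housing, with the rails on both sides at (200,148) and (271,148). I'll measure the offset.

Run:
```python
from h import *
z=np.load("pics/w2.npz"); c=cam("wrist",dict(eef_pos=z["pos"],eef_rot=z["rot"])); P=cloud(c,z["d"]); Z=cv2.medianBlur(P[...,2].astype(np.float32),3)
def comp(m,zz,name,r0,r1,mn=60):
    m=m.copy(); m[:r0]=0; m[r1:]=0; m[:,:170]=0; m[:,340:]=0
    n,l,s,_=cv2.connectedComponentsWithStats(m.astype(np.uint8))
    for i in range(1,n):
        if s[i,4]<mn: continue
        v,u=np.nonzero(l==i); q=onplane(c,np.c_[u,v],zz); d=q-H0; x=d@U; y=d@V
        (a,b),(w,h),an=cv2.minAreaRect(np.c_[x,y].astype(np.float32))
        print(name,len(u),"x",x.min().round(1),x.max().round(1),"rect",round(a,1),round(b,1),round(w,1),round(h,1),round(an,2),"z",np.nanmedian(Z[v,u]).round(1))
comp((Z>80)&(Z<100),90,"tongue",150,212)
comp((Z>80)&(Z<100),90,"plate",150,245)
comp(abs(Z-51)<4.5,50.5,"rails",60,215); comp((Z>26)&(Z<36),30,"deck",20,150); comp(Z>4,10,"flange",20,150)
```

```text
tongue 2011 x -15.9 14.5 rect -0.7 -0.9 21.8 30.3 89.85 z 89.0
plate 3233 x -36.7 14.5 rect -11.1 -0.8 38.9 51.1 89.84 z 89.0
rails 1714 x -19.3 25.1 rect 2.9 21.1 44.4 18.1 0.08 z 49.9
rails 1666 x -19.4 24.9 rect 2.9 -22.8 44.3 17.8 1.15 z 50.0
deck 8473 x 8.1 84.7 rect 46.3 -0.8 76.6 65.6 0.06 z 29.4
flange 14713 x 4.3 92.3 rect 48.3 -0.7 91.6 87.9 89.88 z 29.4
```

```bash
cat >> h.py <<'E'
R=Rz(YH)
def go(x,z,vel,thr=None,y=0):
    p=H0+x*U+y*V; p[2]=z; return ctrl.move_l(p,rot=R,vel=vel,threshold=thr)
def st():
    s=sensors.read_state(); f=np.array(s["force"]); e=np.array(s["eef_pos"])-H0
    return np.array([s["t"],e@U,e@V,e[2],f@U,f@V,f[2],s["grip_width"],*(np.array(s["wrist_torque"])[:2])]).round(2)
E
python3 - <<'E'
from h import *
go(-31.5,97.5,80); ctrl.hold(.2); print(st())
for z in np.arange(95,75,-1.0):
    go(-31.5,z,20); s=st(); print(z,s)
    if s[6]>22: break
E
```

```text
[ 7.650e+00 -3.100e+01 -2.600e-01  9.814e+01 -4.200e-01  6.000e-02
 -1.320e+00  1.215e+01  2.000e-02  0.000e+00]
95.0 [ 7.920e+00 -3.158e+01  4.000e-02  9.499e+01  7.000e-01 -8.000e-02
 -3.220e+00  1.192e+01  0.000e+00  2.000e-02]
94.0 [ 8.180e+00 -3.149e+01  0.000e+00  9.399e+01  2.000e-01 -9.900e-01
 -1.870e+00  1.254e+01 -1.000e-02  2.000e-02]
93.0 [ 8.430e+00 -3.107e+01 -2.100e-01  9.362e+01 -7.900e-01  2.200e-01
  2.850e+00  1.225e+01  6.000e-02  8.000e-02]
92.0 [ 8.680e+00 -3.095e+01 -2.900e-01  9.244e+01  5.000e-02 -4.300e-01
  2.810e+00  1.211e+01  6.000e-02 -7.000e-02]
91.0 [ 8.930e+00 -3.099e+01 -2.900e-01  9.129e+01  4.500e-01 -6.000e-02
  4.120e+00  1.229e+01 -2.000e-02 -2.400e-01]
90.0 [  9.18 -31.05  -0.25  90.22   0.62  -0.13   3.34  12.37  -0.    -0.33]
89.0 [ 9.43e+00 -3.11e+01 -2.40e-01  8.92e+01  7.50e-01 -1.71e+00  3.90e+00
  1.23e+01  2.00e-02 -3.70e-01]
88.0 [ 9.680e+00 -3.120e+01 -1.700e-01  8.817e+01  1.730e+00 -1.960e+00
  4.340e+00  1.254e+01 -7.000e-02 -4.500e-01]
87.0 [ 9.930e+00 -3.130e+01 -1.400e-01  8.717e+01  1.500e-01 -9.600e-01
  5.210e+00  1.250e+01
[... 185 characters left out ...]
24e+01  1.140e+00 -1.350e+00
  5.700e+00  1.221e+01 -3.000e-02 -4.700e-01]
84.0 [ 1.068e+01 -3.133e+01 -1.000e-01  8.429e+01  1.380e+00 -1.500e-01
  6.500e+00  1.222e+01 -4.000e-02 -5.000e-01]
83.0 [ 1.092e+01 -3.130e+01 -1.000e-01  8.334e+01  8.300e-01  2.400e-01
  7.840e+00  1.198e+01 -2.000e-02 -3.800e-01]
82.0 [ 1.118e+01 -3.131e+01 -1.300e-01  8.242e+01 -3.600e-01 -0.000e+00
  6.880e+00  1.197e+01 -2.000e-02 -2.900e-01]
81.0 [ 1.142e+01 -3.119e+01 -1.500e-01  8.199e+01  6.900e-01  6.300e-01
  1.013e+01  1.238e+01  2.000e-02 -6.000e-02]
80.0 [ 11.68 -31.06  -0.2   81.93  -2.76   1.54  16.77  12.06   0.11   0.44]
79.0 [ 11.92 -30.99  -0.2   81.91  -5.61   3.28  22.7   12.58   0.24   0.85]
```

```bash
cat > slide.py <<'E'
from h import *
import sys
x0,x1,dx,z=map(float,sys.argv[1:5]); hist=[]
def stm():
    a=[st()]
    for _ in range(3): ctrl.hold(.02); a.append(st())
    return np.mean(a,0).round(2)
x=x0
while x<x1-1e-6:
    x+=dx; go(x,z,20); s=stm(); hist.append(s[4]); print(round(x,1),s[:8])
    if abs(s[5])>20 or s[4]<-30: print("FORCE"); break
    if len(hist)>5 and x>-9 and s[4]<np.median(hist[-9:-2])-5: print("RISE"); break
E
python3 slide.py -31.5 14 1 79.5
```

```text
-30.5 [ 12.2  -30.27  -0.29  81.9   -4.29   1.44  20.54  12.42]
-29.5 [ 12.5  -29.21  -0.46  81.92  -4.11   1.27  20.15  12.2 ]
-28.5 [ 12.8  -28.17  -0.56  81.91  -4.16   0.83  20.14  12.54]
-27.5 [ 13.1  -27.2   -0.6   81.91  -4.31   0.2   19.61  12.35]
-26.5 [ 13.4  -26.21  -0.65  81.92  -4.11   0.59  19.75  12.21]
-25.5 [ 13.7  -25.16  -0.69  81.93  -3.92   0.43  19.46  12.25]
-24.5 [ 1.400e+01 -2.419e+01 -7.000e-01  8.191e+01 -4.500e+00  5.000e-02
  1.947e+01  1.237e+01]
-23.5 [ 1.430e+01 -2.322e+01 -7.000e-01  8.190e+01 -4.120e+00  7.000e-02
  1.912e+01  1.229e+01]
-22.5 [ 14.6  -22.18  -0.7   81.91  -4.19   0.29  19.28  12.44]
-21.5 [ 1.490e+01 -2.119e+01 -7.100e-01  8.191e+01 -4.030e+00  8.000e-02
  1.965e+01  1.246e+01]
-20.5 [ 15.2  -20.21  -0.73  81.92  -4.22   0.4   18.67  12.26]
-19.5 [ 15.5  -19.17  -0.72  81.92  -3.5    0.13  19.16  12.42]
-18.5 [ 1.580e+01 -1.820e+01 -7.300e-01  8.192e+01 -4.260e+00  4.000e-02
  1.907e+01  1.238e+01]
-17.5 [ 16.1  -17.22  -0.74  81.93  -3.85  -0.09  18.54  12.28]
-16.5 [ 16.4  -16.17  -0.74  81.93  -4.49  -0.26  19.02  12.38]
-15.5 [ 
[... 1146 characters left out ...]
  0.66 -0.51 79.85 -4.89 -2.02  6.22 12.33]
2.5 [22.1   1.84 -0.5  79.81 -0.96 -1.46  6.2  12.41]
3.5 [22.4   3.14 -0.5  79.9  -0.75 -1.5   5.05 12.35]
4.5 [22.7   4.97 -0.52 80.14 -0.49 -0.85  6.33 12.32]
5.5 [23.    6.15 -0.5  80.26  1.2  -1.84  6.03 12.25]
6.5 [23.3   7.18 -0.52 80.32  1.81 -0.95 10.31 12.54]
7.5 [23.6   8.14 -0.51 80.36  1.46 -1.24  3.5  12.42]
8.5 [23.9   8.81 -0.49 80.21  1.65 -1.46 11.35 12.38]
9.5 [24.2   9.48 -0.47 80.11 -2.64 -1.52  7.83 12.34]
10.5 [24.5  10.09 -0.47 79.94 -0.52 -1.71  3.87 12.51]
11.5 [24.8  10.8  -0.44 79.88 -0.94 -1.6   9.55 12.28]
12.5 [25.1  11.45 -0.43 79.74 -2.18 -1.9  11.95 12.22]
13.5 [25.4  12.02 -0.4  79.61 -4.22 -2.29 12.83 12.2 ]
RISE
```

Unexpected: at travel of about 30 mm the TCP dropped 2 mm and the resistance vanished. I'll look before moving anything.

Run:
```python
from h import *
print(st(), sensors.read_state()["grasp_force"])
grab("wrist","w3"); grab("scene","s3"); grab("side","d3")
a=cv2.imread("pics/w3.png")[60:340,130:390]; b=cv2.imread("pics/s3.png")[150:240,160:250]
c=cam("side"); u,v=proj(c,H0+[0,0,50])[0].astype(int); print(u,v)
d=cv2.imread("pics/d3.png")[v-45:v+45,u-45:u+45]
cv2.imwrite("pics/c4.png",np.hstack([cv2.resize(a,(370,400)),cv2.resize(np.vstack([b,d]),(300,600),interpolation=cv2.INTER_CUBIC)[:0].reshape(0,300,3) if 0 else np.zeros((400,0,3),np.uint8),cv2.resize(b,(400,400),interpolation=cv2.INTER_CUBIC)]))
cv2.imwrite("pics/d3c.png",cv2.resize(d,(540,540),interpolation=cv2.INTER_CUBIC))
```

```text
[25.42 12.03 -0.38 79.6  -4.67 -1.85 12.61 12.07 -0.28  0.42] 125.03520727157593
240 149
```

View pics/c4.png

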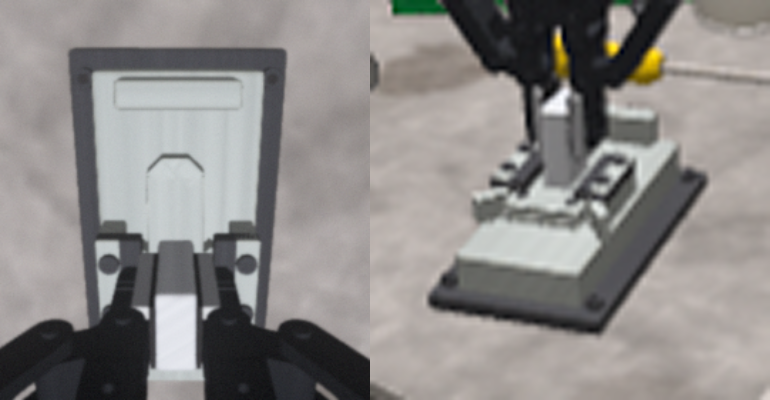

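View pics/d3c.png

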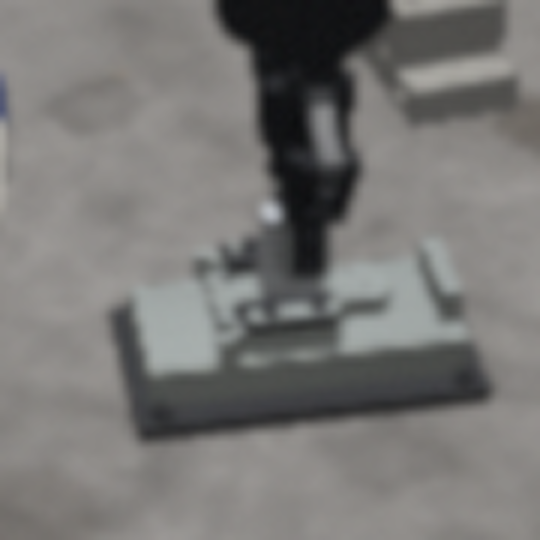

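The keeper is inside the rails under the lips. Its handle (crop (175,320)) now stands behind the pads, so the hand has slid forward on the handle while the keeper stayed. I'll measure the keeper's position.

Run:
```python
from h import *
print(np.degrees(np.arccos(np.clip(np.array(sensors.read_state()["eef_rot"])[:,0]@U,-1,1))), np.array(sensors.read_state()["eef_rot"]).round(3).tolist())
z=np.load("pics/w3.npz"); c=cam("wrist",dict(eef_pos=z["pos"],eef_rot=z["rot"])); P=cloud(c,z["d"]); Z=cv2.medianBlur(P[...,2].astype(np.float32),3)
def X(col0,col1,r0,r1,lo,hi,zz,n):
    m=np.zeros(Z.shape,bool); m[r0:r1,col0:col1]=1; m&=(Z>lo)&(Z<hi); v,u=np.nonzero(m); q=onplane(c,np.c_[u,v],zz)-H0
    x,y=q@U,q@V; print(n,len(u),"x",np.percentile(x,[.5,99.5]).round(1),"y",np.percentile(y,[.5,99.5]).round(1),"z",np.median(Z[m]).round(1))
X(225,290,150,230,35,44,40,"tongue"); X(180,320,80,230,26,34.5,30,"deck"); X(190,310,210,290,46,55,50.5,"rails"); X(230,275,225,330,75,95,84,"handle"); X(200,310,100,140,43,53,48,"block")
for v in range(160,185,3): print(v,Z[v,253].round(1),end=" ")
```

```text
0.21836299684355526 [[0.963, 0.268, -0.003], [0.268, -0.963, -0.002], [-0.004, 0.001, -1.0]]
tongue 2297 x [19.6 54. ] y [-13.2  10.9] z 39.9
deck 8778 x [17.4 84.8] y [-32.7  31.5] z 29.4
rails 2320 x [-9.  26.6] y [-31.2  30.2] z 50.0
handle 2567 x [-4.6 28.7] y [-8.8 10. ] z 85.0
block 1944 x [73.2 83.2] y [-22.   20.7] z 47.3
160 29.3 163 30.0 166 29.7 169 35.3 172 39.2 175 39.3 178 39.4 181 39.6 184 40.0
```

Run:
```python
from h import *
for n in("wh","wrist0"):
    z=np.load(f"pics/{n}.npz"); c=cam("wrist",dict(eef_pos=z["pos"],eef_rot=z["rot"])); P=cloud(c,z["d"]); im=z["im"].astype(int)
    r,g,b=im[...,0],im[...,1],im[...,2]; m=(r-b>60); m[262:]=0; m[:, :170]=0; m[:,300:]=0; m[:150]=0
    v,u=np.nonzero(m); print(n,len(u),u.min(),u.max(),v.min(),v.max())
    for zz in(30,33,36):
        q=onplane(c,np.c_[u,v],zz)-H0; print(zz,"ring x",(q@U).min().round(1),(q@U).max().round(1),"y",(q@V).min().round(1),(q@V).max().round(1))
    Q=P-H0; w=(Q[...,2]>36)&(Q[...,2]<46)&(abs(Q@V)<12)&(abs(Q@U)<16); v,u=np.nonzero(w); q=Q[w]; print("pin",len(u),"x",np.percentile(q@U,[5,50,95]).round(1),"y",np.percentile(q@V,[5,50,95]).round(1),"zmax",np.percentile(q[:,2],98).round(1))
```

```text
wh 68 238 255 200 212
30 ring x -10.6 6.5 y -6.4 6.9
33 ring x -10.1 6.8 y -5.2 7.9
36 ring x -9.6 7.1 y -4.0 8.9
pin 150 x [-6.8 -1.4  3.6] y [-4.8  0.8  5.3] zmax 42.0
wrist0 49 210 224 186 197
30 ring x -9.7 6.3 y -7.7 7.9
33 ring x -9.0 6.9 y -6.8 8.7
36 ring x -8.3 7.4 y -5.9 9.5
pin 92 x [-6.4 -0.9  3.9] y [-4.8  0.5  5.1] zmax 42.1
```

Run:
```python
from h import *
ctrl.gripper_to(40); print(st())
go(12.0,135,120); go(-34,131.5,120); ctrl.hold(.3); print(st())
grab("wrist","w4")
z=np.load("pics/w4.npz"); c=cam("wrist",dict(eef_pos=z["pos"],eef_rot=z["rot"])); P=cloud(c,z["d"]); Z=cv2.medianBlur(P[...,2].astype(np.float32),3)
Q=P-H0; X=Q@U;Y=Q@V
def f(m,zz,n):
    v,u=np.nonzero(m); q=onplane(c,np.c_[u,v],zz)-H0; x,y=q@U,q@V; print(n,len(u),"x",np.percentile(x,[.5,99.5]).round(1),"y",np.percentile(y,[.5,99.5]).round(1),"z",np.median(Z[m]).round(1))
f((Z>36)&(Z<46)&(abs(Y)<14)&(X>28)&(X<66),42,"tongue"); f((Z>26)&(Z<34)&(X>50)&(abs(Y)<50),30,"deck"); f((Z>46)&(Z<56)&(abs(Y)>14)&(abs(Y)<40)&(abs(X)<40),50.5,"rails"); f((Z>75)&(Z<95)&(abs(Y)<15)&(abs(X)<40),85,"handle"); f((Z>36)&(Z<46)&(abs(Y)<25)&(X>-60)&(X<-16),42,"rear")
im=cv2.imread("pics/w4.png")[10:300,140:370]; cv2.imwrite("pics/c5.png",cv2.resize(im,None,fx=2,fy=2,interpolation=cv2.INTER_CUBIC))
```

```text
[ 2.596e+01  1.269e+01  5.500e-01  7.862e+01  3.300e-01  1.500e-01
 -4.900e-01  4.004e+01 -2.000e-02  3.000e-02]
[ 2.7410e+01 -3.3410e+01 -1.0000e-01  1.3161e+02 -3.5000e-01  4.5000e-01
 -5.0000e-02  3.9840e+01  2.0000e-02  2.0000e-02]
tongue 1185 x [28.2 52.5] y [-10.9  10.9] z 41.7
deck 3925 x [50.  83.9] y [-33.3  31.7] z 29.4
rails 3228 x [-18.3  25.3] y [-31.3  30. ] z 49.9
handle 1261 x [-6.6 22.4] y [-6.9  6.6] z 85.7
rear 573 x [-27.4 -16. ] y [-20.4  20.4] z 42.0
```

View pics/c5.png

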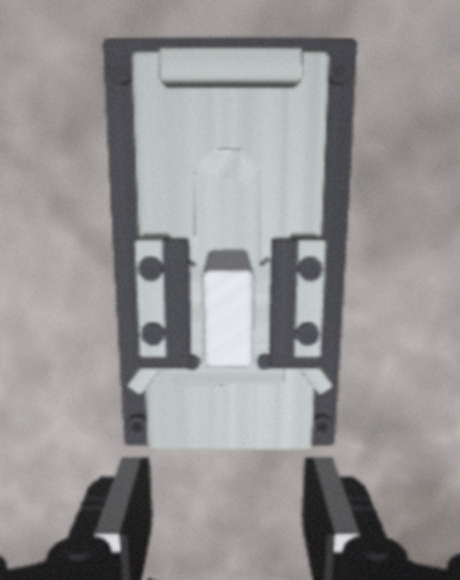

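The keeper is under both lips, straight, with its tongue tip at crop (228,148) and the handle free at (228,315). The image measurement can't prove the seat to within 2 mm. I'll regrip lightly and test for play without exceeding the 10 N hold force.

Run:
```python
from h import *
go(6.5,135,150); go(6.5,85,90,15); print(st())
ctrl.gripper_to(5,60); ctrl.hold(.2); s0=st(); print("grip",s0)
def m():
    a=[]
    for _ in range(4): ctrl.hold(.02); a.append(st())
    return np.mean(a,0).round(2)
b=m(); print("base",b)
x0=6.5
for dirn in(-1,1):
    for k in range(1,8):
        go(x0+dirn*.6*k,85,20); a=m(); print(round(x0+dirn*.6*k,1),a[:8])
        if abs(a[4]-b[4])>6.5: break
    go(x0,85,20); print("back",m()[:8])
```

```text
[ 2.859e+01  6.600e+00 -1.600e-01  8.513e+01  1.800e-01 -1.600e-01
  8.000e-02  4.016e+01  3.000e-02  0.000e+00]
grip [29.14  7.   -0.4  85.79 -1.06 -0.46  4.53 12.72 -0.09  0.23]
base [29.18  7.   -0.4  85.7  -1.07 -0.75  4.89 12.84 -0.22  0.22]
5.9 [29.5   6.65 -0.43 85.48  1.19 -1.41  5.04 12.96]
5.3 [29.82  5.89 -0.36 85.32  1.74 -1.7   4.62 12.98]
4.7 [30.13  5.07 -0.33 85.24  1.67 -1.93  4.7  12.85]
4.1 [30.45  4.37 -0.33 85.2   1.52 -1.48  5.34 12.97]
3.5 [30.77  3.82 -0.32 85.23  1.38 -2.04  5.04 12.81]
2.9 [31.08  3.51 -0.33 85.35  2.44 -1.86  4.41 12.96]
2.3 [31.4   3.12 -0.34 85.44  4.2  -2.34  4.73 12.76]
back [31.83  4.8  -0.15 84.42 -0.25 -2.64  5.83 12.96]
7.1 [32.14  4.98 -0.16 84.29 -1.3  -3.33  6.19 12.77]
7.7 [32.46  5.32 -0.13 84.15 -1.6  -4.03  5.53 13.02]
8.3 [32.78  5.67 -0.12 84.06 -2.02 -3.53  5.78 12.95]
8.9 [33.09  6.18 -0.12 84.08 -2.59 -3.85  6.4  12.81]
9.5 [33.41  6.74 -0.11 84.09 -2.16 -3.78  6.35 12.8 ]
10.1 [33.72  7.24 -0.12 84.1  -2.88 -3.82  6.54 13.06]
10.7 [34.04  7.54 -0.1  84.1  -2.99 -3.73  7.7  12.95]
back [34.47  5.38 -0.2  84.67  0.73 -3.01  5.33 12.68]
```

```bash
cat > meas.py <<'E'
from h import *
def meas(n):
    print(st()); grab("wrist",n)
    z=np.load(f"pics/{n}.npz"); c=cam("wrist",dict(eef_pos=z["pos"],eef_rot=z["rot"])); P=cloud(c,z["d"]); Z=cv2.medianBlur(P[...,2].astype(np.float32),3)
    Q=P-H0; X=Q@U;Y=Q@V
    def f(m,zz,n):
        v,u=np.nonzero(m); q=onplane(c,np.c_[u,v],zz)-H0; x,y=q@U,q@V; print(n,len(u),"x",np.percentile(x,[.5,99.5]).round(1),"z",np.median(Z[m]).round(1))
    f((Z>36)&(Z<46)&(abs(Y)<10)&(X>36)&(X<66),42,"tongue"); f((Z>26)&(Z<34)&(X>50)&(abs(Y)<50),30,"deck"); f((Z>43)&(Z<53)&(abs(Y)<30)&(X>65)&(X<90),48,"block"); f((Z>75)&(Z<95)&(abs(Y)<6)&(abs(X)<40),85,"handle")
    return Z
E
python3 - <<'E'
from meas import *
meas("w5")
s=sensors.read_state(); print(np.array(s["eef_rot"]).round(4).tolist(), s["grasp_force"],np.array(s["tau"]).round(2))
E
```

```text
[34.49  5.38 -0.19 84.68  1.1  -2.99  5.46 12.58 -0.53 -0.28]
tongue 934 x [36.4 52.1] z 40.2
deck 5364 x [50.6 84.4] z 29.3
block 1737 x [73.2 82.4] z 47.3
handle 1642 x [-7.1 24.6] z 84.5
[[0.9635, 0.2677, -0.0024], [0.2677, -0.9635, -0.001], [-0.0026, 0.0003, -1.0]] 61.78435206413269 [  1.28 -34.84 -20.     0.7    0.67   0.06]
```

Run:
```python
from h import *
def load(n):
    z=np.load(f"pics/{n}.npz"); c=cam("wrist",dict(eef_pos=z["pos"],eef_rot=z["rot"])); P=cloud(c,z["d"]); return z["im"],c,cv2.medianBlur(P[...,2].astype(np.float32),3),P-H0
def f(c,Z,Q,m,zz):
    v,u=np.nonzero(m); q=onplane(c,np.c_[u,v],zz)-H0; return np.percentile(q@U,[1,50,99]).round(1)
for n in("wrist0","wh","w2","w3","w4","w5"):
    im,c,Z,Q=load(n); X=Q@U;Y=Q@V
    print(n,"block",f(c,Z,Q,(Z>44)&(Z<53)&(abs(Y)<15)&(X>65)&(X<90),48),"deck",f(c,Z,Q,(Z>24)&(Z<36)&(X>60)&(abs(Y)<30),30)[2],end=" ")
    if n in("w3","w4","w5"): print("tip",f(c,Z,Q,(Z>35)&(Z<46)&(abs(Y)<3.5)&(X>36)&(X<64),40 if n=="w3" else 42.5)[2])
    elif n!="w2": print("pin",f(c,Z,Q,(Z>38)&(Z<46)&(abs(Y)<10)&(abs(X)<14),40), f(c,Z,Q,(Z>40.5)&(Z<46)&(abs(Y)<10)&(abs(X)<14),42))
    else: print()
```

```text
wrist0 block [72.3 77.1 82. ] deck 310.9 pin [-5.7 -0.7  4.3] [-4.3 -1.4  1.9]
wh block [71.  76.1 81.1] deck 82.6 pin [-6.4 -1.3  4.1] [-4.5 -1.3  1.9]
w2 block [72.6 77.7 82.3] deck 83.6 
w3 block [73.2 78.2 83.2] deck 84.9 tip 54.6
w4 block [72.3 77.5 82. ] deck 83.8 tip 52.4
w5 block [73.2 78.1 82.4] deck 84.3 tip 52.2
```

Run:
```python
from meas import *
ctrl.gripper_to(40); ctrl.hold(.2)
p=np.array(sensors.read_state()["eef_pos"])-H0
go(p@U,135,120); go(-34,150,120); ctrl.hold(.3); Z=meas("w6")
im,d,c=grab("scene","s6"); a=cv2.imread("pics/w6.png")[10:300,100:420]; b=cv2.imread("pics/s6.png")[150:280,140:380]
cv2.imwrite("pics/c6.png",np.vstack([a,cv2.resize(b,(320,173))]))
```

```text
[ 3.6490e+01 -3.3690e+01  3.0000e-02  1.4975e+02  4.5000e-01 -9.5000e-01
  1.7000e-01  3.9940e+01  5.0000e-02 -1.0000e-02]
tongue 551 x [36.6 51. ] z 41.9
deck 3326 x [50.5 83.7] z 29.3
block 1047 x [72.2 82.2] z 47.2
handle 897 x [-8.4 20.4] z 85.9
```

View pics/c6.png

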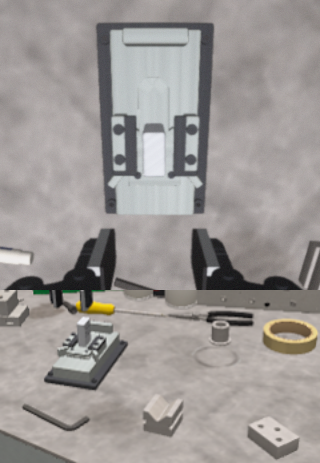

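The final view shows the keeper straight under both lips and the bystanders where they were. Its position relative to the plunger is 6 ± 0.6 mm, which puts the pocket over the pin. It settled back there after each release. Handing in.

```bash
python3 -c "
from h import *
print(ctrl.finish_job())"
```

```text
the job is handed in; nothing more can be done
None
```

The job is handed in: the keeper lies under both lips, released, and measured with its pocket over the plunger, though I pushed about 12 mm past the first sign of the snap (the hand slipped on the handle), so the seat rests on ±0.6 mm camera measurements rather than a clean stop at the snap.

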